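Walk the tube block up to the cooler

ROBOT

A 7-joint arm with a two-finger parallel gripper is mounted at the origin on the work surface. World frame = base frame: x ahead of the robot, y to its left, z up, the work surface at z = 0. Lengths are in m, angles in rad, forces in N, time in s.
With the tool pointing down it reaches from about 0.425 to 0.925 m from the base axis. Payload 6.8 kg.
Tool frame: the origin (TCP) lies at the very end of the fingers, on their centre line; the grasp point (between the pads) lies 19 mm behind it; x points along the fingers, y is the direction in which the jaws open and shut, and the axes are right-handed (so a half turn about x gives the same grasp; the last joint's range is limited). The gripper opens to 85 mm and grips with 20 to 120 N. Pads are 22 mm wide; open, the fingers measure 114 mm over their backs; the gripper's body (76 mm by 85 mm) begins 54 mm behind the grasp point. The pads swing forward as they close: fully open they stand 13 mm farther back than shut.
Start: joints at [1.242, 0.477, 0.022, 1.555, -0.011, 1.109, -0.083], TCP at [0.148, -0.659, 0.231] pointing down, gripper open.
Joint ranges: [-2.96, 2.96], [-0.34, 2.1], [-1.41, 1.46], [0.24, 2.44], [-1.37, 4.51], [0.17, 1.92], [-2.96, 2.96]. Speed limits (rad/s): [2.39, 2.39, 3.14, 3.14, 3.14, 3.14, 3.14].

INTERFACE

Orientations are given as a rotation vector (axis times angle).
In Python, from bench import get_obs, grab_frame, camera_info, hand_in gives the robot as it stands.
- The arm moves only by the tool apply_moves, never from a script. Its argument "series" is text: rows parted by semicolons, each of 7 numbers parted by spaces: the turn, a rotation vector about the tool's x, y, z in rad, then the shift along the tool's x, y, z in m, then the opening, from 0 (shut) to 1 (fully open). In form: wx wy wz tx ty tz hand; .... A call has 1 to 12 rows; each row is the pose to reach, as a shift and turn from the pose commanded when the call began, along the tool's axes at that moment; what a row does not reach only later rows make up. A row lasts 1/8 s, in which the tool goes at most 62.5 mm and 10.7 degrees, less where a joint would pass 70% of its speed; a pose out of reach is approached as far as the arm can. A call with a gripper value outside its range is refused whole. The fingers move at their own pace and stop on an object; "force" is the grip in N (left out, the last holds). Time passes only in rows, so rows that repeat a pose let the fingers close. It gives the time, the measured TCP pose, the force and the opening at its end, in the units of the state.
- get_obs(): the state, without advancing time (a new reading comes with each control period).
- grab_frame(name): name is "scene" or "top" or "wrist"; returns the picture (384x512x3 uint8, blue, green, red); there is no depth.
- camera_info(name): a dict with "fov_y" (degrees; the focal length in pixels is half the picture's height over the tangent of half this angle, whatever the lens; pixels are square), "cx", "cy" (the principal point, pixels), "D" ([k1, k2, p1, p2, k3] as OpenCV has them; the pictures are not rectified), "rvec" (rotation vector, rad) and "tvec" (3), from world to camera coordinates, as OpenCV has them. Camera axes: x right, y down, z forward; pixel columns grow to the right and rows downward; lengths in m; the calibration is good to about 2 mm. A picture is of the moment at which its call begins: read the wrist's pose just before it. camera_info takes no time and is no camera call; for the wrist camera it gives the pose at the moment of the call.
- hand_in(): hands the job in, once; it reports no verdict.
The state is a dict: "clock": time; "joints": joint angles; "qvel": joint speeds; "tau": joint torques, N m; "tcp_pos": TCP position; "orientation": TCP orientation; "contact_force": force on the tool from outside, world axes, zero at the start; "moment": the same for the moment, N m; "grip_width": finger opening in m.
Only numpy, scipy, OpenCV 4.12 (cv2) and the standard library are available. Lean on these libraries where they do the work, as an engineer would, in place of code of your own. Each camera call takes 0.05 s, during which the arm holds its last target.

TASK

The large aluminium tube block is too wide to grip, so walk it forward over the bench to the fan cooler by pushing the rear corners of it alternately: first the left end (the robot's left) swings clearly ahead (a good 15 degrees), then the right end swings clearly ahead just as far, and so on, and finish with it square and flush against the cooler's front face, centred so that it sticks out past neither end of the cooler. Keep the block flat on the bench and leave the smaller tube block alone.

Things in the scene. Friction and masses are not known exactly. Their poses are not given: they have to be found in the camera images.
- block_center (a point): centre (20 mm above the bench) of the large aluminium tube block, the one with the boss: 92 (x) x 130 (y) x 40 mm high, 0.9 kg, loose, 20 wells, tubes up to 19 mm above its top. x points from its rear face (robot side) to its front face (cooler side), y to its left end (the robot's left). Starts nearly square, front face 85 to 105 mm short of the cooler. Slides at 4 to 13 N, turning if pushed off-centre.
- boss_top (a point): top centre of the plain steel boss, 18 x 18 x 10 mm, amid the large block's top, 30 mm above block_center. It stands like a diamond: its x axis is turned 45 degrees anticlockwise from the block's x, seen from above. Its angle to the cooler's x is 45 degrees with the block square, smaller with the left end ahead, larger with the right end ahead.
- cooler: fixed white fan cooler, a low box 180 mm wide (y) x 120 deep (x) x 60 high, black grille in the front face, round fan on top. Origin at the foot of the front face, in the middle; x points into the cooler, away from the robot, square to the front face; y to the left as seen from the robot.
- small_block_center (a point): centre of the smaller aluminium tube block, a bystander: 92 x 68 x 40 mm high, 12 wells (4 by 3), no boss, loose, about 0.2 m to the left or right of the large block's path. Leave it where it is.
Things that resemble listed ones, but are neither listed nor needed, are in the scene too. Leave any green look-alike of the cooler alone.

How it is judged:
By the outcome, as a careful person would: the job done as asked, in the order asked, and still so for the second after the job is handed in, with the robot touching nothing.
It also fails if it takes over 64 s, if anything falls off the work surface, if the arm or the gripper's body presses on something with over 40 N, if the wrist force passes 120 N, or if a joint passes its speed limit or range.

## Working session

There is one attempt and no reset: what is moved stays moved. The work goes in short steps, Python scripts to look and compute and a tool call to move; the robot and the scene stay as the last step left them, time stands still between calls to the robot, and variables do not carry over. Pictures are saved under pics/ and viewed, and the job is handed in when it is done.

Besides the shell and the picture viewer there is one more tool, called after "Request:" as name(argument=value, ...), one argument or row to a line, values as JSON. apply_moves: Moves the arm, as the interface text tells. Its arguments: {"type":"object","properties":{"series":{"type":"string"},"force":{"type":"number"}},"required":["series"]}

```bash
ls; mkdir -p pics
python3 - <<'E'
from bench import *
import cv2
o=get_obs();print(o)
for n in("scene","top","wrist"):
    print(n,camera_info(n)); cv2.imwrite(f"pics/{n}0.png",grab_frame(n))
E
```

```text
pics
{'clock': 0.0, 'joints': array([ 1.24190932,  0.47780738,  0.02237821,  1.55649152, -0.01147487,
        1.10929516, -0.08307445]), 'qvel': array([ 0.00023389,  0.00153039, -0.00103969,  0.00176967,  0.0018813 ,
       -0.00101286, -0.00071955]), 'tau': array([-4.44711859e-04, -5.96451616e+01,  1.60801705e+00, -2.81201273e+01,
        1.25482617e-02,  9.33805393e-03, -2.26348459e-05]), 'tcp_pos': array([ 0.14764237, -0.65802857,  0.23030468]), 'orientation': array([ 2.10509411,  0.23534934, -2.10590839]), 'contact_force': array([-0.83321495,  0.0203133 , -0.6329707 ]), 'moment': array([-0.0324418 ,  0.00837509, -0.05951444]), 'grip_width': 0.08521528361186369}
scene {'fov_y': 52.76202289270248, 'cx': 251.84663008244388, 'cy': 195.33726444743942, 'D': array([-0.11974525,  0.        ,  0.        ,  0.        ,  0.        ]), 'rvec': array([ 1.8426336 ,  1.37573197, -0.72525829]), 'tvec': array([-0.20213645, -0.18515839,  1.27936474])}
top {'fov_y': 44.82743868722002, 'cx': 254.071076198719, 'cy': 196.4960881013433, 'D': array([-0.09327281,  0.        ,  0.        ,  0.        ,  0.        ]), 'rvec': array([ 2.11340548, -2.13538812,  0.20167833]), 'tvec': array([0.09944307, 0.44763558, 1.10075749])}
wrist {'fov_y': 66.84702695044248, 'cx': 257.1144747343956, 'cy': 197.12226624302716, 'D': array([-0.04073291,  0.        ,  0.        ,  0.        ,  0.        ]), 'rvec': array([-2.26677337,  1.81257458,  0.27228247]), 'tvec': array([-0.67370182, -0.0390606 ,  0.38115335])}
```

View pics/scene0.png

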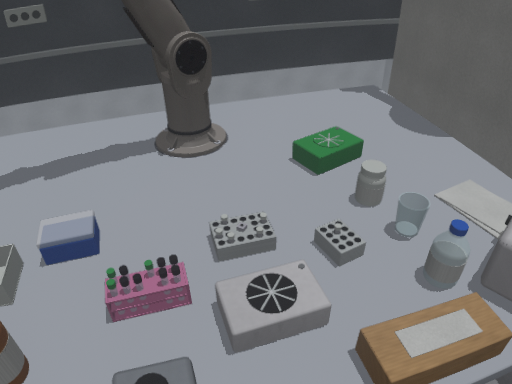

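View pics/top0.png

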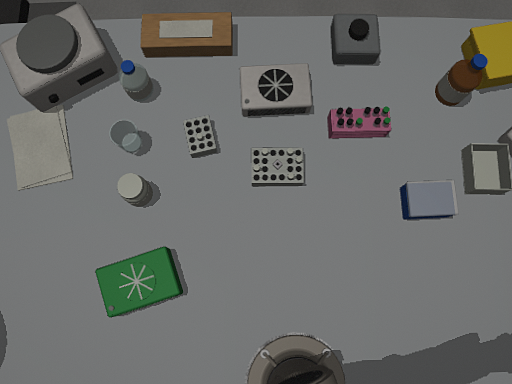

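View pics/wrist0.png

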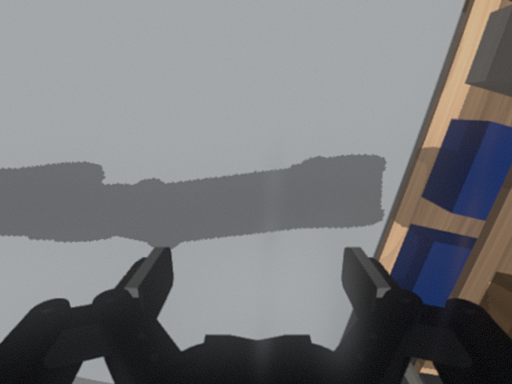

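The scene and top views show these candidates, with top-view pixels:
- **Large block:** 20 wells and a diamond boss, at (277,167). The pink rack at (360,122) could be confused with it.
- **Small block:** 12 wells, at (200,136). This is the bystander.
- **Cooler:** white with a fan, at (276,88). Look-alikes are the green box at (140,282), the grey box at (355,38) and the wooden box at (187,35).

By the description I choose (277,167) and (276,88). Next is a close crop to check them.

```bash
cat > h.py <<'E'
import numpy as np, cv2
from bench import *
def K(ci):
    f=192/np.tan(np.radians(ci['fov_y'])/2); return np.array([[f,0,ci['cx']],[0,f,ci['cy']],[0,0,1.]])
def ray(ci,px):
    p=cv2.undistortPoints(np.array(px,float).reshape(-1,1,2),K(ci),ci['D']).reshape(-1,2)
    R=cv2.Rodrigues(ci['rvec'])[0]; c=-R.T@ci['tvec']
    return c,np.c_[p,np.ones(len(p))]@R
def onz(ci,px,z):
    c,d=ray(ci,px); z=np.broadcast_to(z,(len(d),)); return c+d*((z-c[2])/d[:,2])[:,None]
def tri(ca,pa,cb,pb):
    out=[]
    c1,d1=ray(ca,pa);c2,d2=ray(cb,pb)
    for a,b in zip(d1,d2):
        A=np.c_[a,-b]; s=np.linalg.lstsq(A,c2-c1,rcond=None)[0]
        p,q=c1+a*s[0],c2+b*s[1]; out.append(np.r_[(p+q)/2,np.linalg.norm(p-q)])
    return np.array(out)
def proj(ci,P): return cv2.projectPoints(np.array(P,float).reshape(-1,1,3),ci['rvec'],ci['tvec'],K(ci),ci['D'])[0].reshape(-1,2)
E
python3 - <<'E'
import cv2
a=cv2.imread('pics/top0.png')[55:195,170:330]
cv2.imwrite('pics/c1.png',cv2.resize(a,None,fx=4.2,fy=4.2,interpolation=cv2.INTER_CUBIC))
a=cv2.imread('pics/scene0.png')[195:345,195:375]
cv2.imwrite('pics/c2.png',cv2.resize(a,None,fx=4,fy=4,interpolation=cv2.INTER_CUBIC))
E
```

```text
(no output)
```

View pics/c1.png

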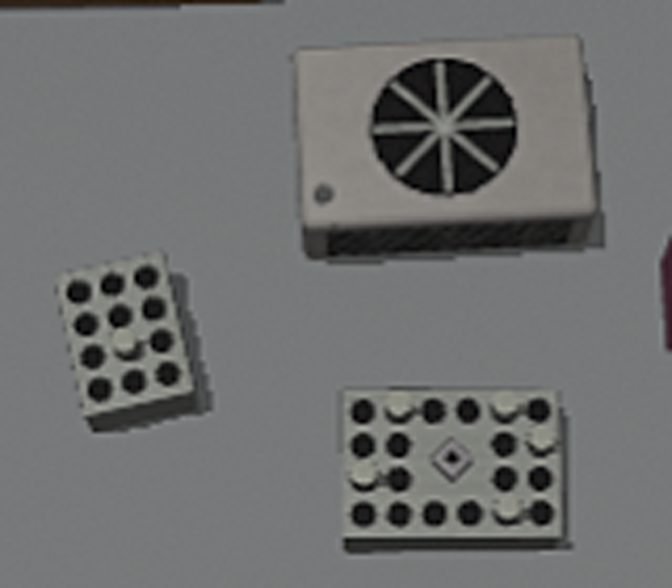

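View pics/c2.png

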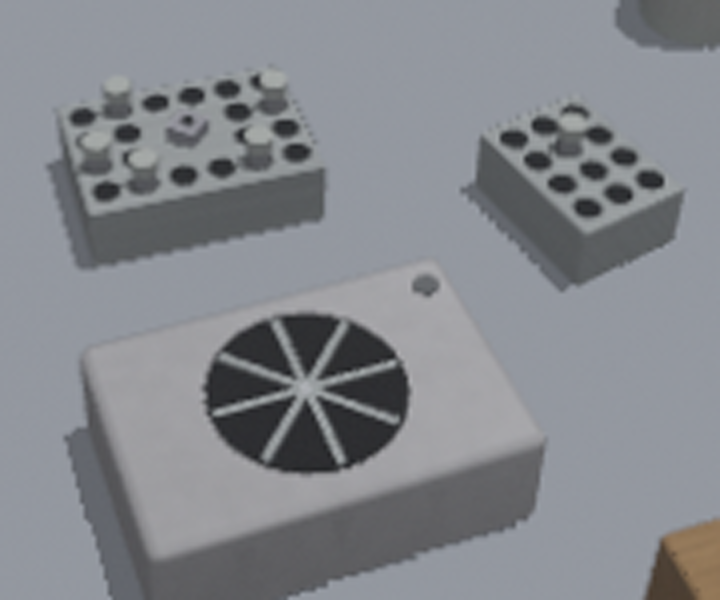

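Run:
```python
from h import *
np.set_printoptions(precision=4,suppress=True)
ct,cs=camera_info('top'),camera_info('scene')
t=lambda P:[(170+(u+.5)/4.2-.5,55+(v+.5)/4.2-.5) for u,v in P]
s=lambda P:[(195+(u+.5)/4-.5,195+(v+.5)/4-.5) for u,v in P]
B=t([(345,388),(560,390),(562,538),(345,540)]);Bs=s([(325,165),(95,213),(58,108),(285,68)])
C=t([(303,222),(598,213),(580,37),(295,50)]);Cs=s([(435,262),(85,352),(153,560),(545,438)])
S=t([(57,270),(162,253),(192,392),(85,416)])
for n,a,b,z in(('B',B,Bs,.04),('C',C,Cs,.06)):
    print(n,tri(ct,a,cs,b)); 
    for q,ci in((a,ct),(b,cs)):
        P=onz(ci,q,z); m=P.mean(0); v=(P[0]+P[3]-P[1]-P[2])[:2]; w=(P[0]+P[1]-P[2]-P[3])[:2]
        print(P[:,:2].tolist(),m,'ang y',np.degrees(np.arctan2(-v[0],v[1])),'ang x',np.degrees(np.arctan2(w[1],w[0])),'w',np.linalg.norm(v)/2,np.linalg.norm(w)/2)
P=onz(ct,S,.04);print(P,P.mean(0))
b=onz(ct,t([(452,461)]),.05);print('boss',b, tri(ct,t([(452,461)]),cs,s([(187,122)])))
```

```text
B [[ 0.5756  0.0998  0.0406  0.0012]
 [ 0.5738 -0.0272  0.0393  0.0046]
 [ 0.483  -0.0276  0.038   0.0008]
 [ 0.4842  0.1034  0.0366  0.0068]]
[[0.5755898995359201, 0.09927405762535563], [0.5731823356062805, -0.029418480996468016], [0.482476381431019, -0.027758781780519798], [0.482535994530616, 0.10015748622917237]] [0.5284 0.0356 0.04  ] ang y -0.5508559019136505 ang x -0.7928890996492108 w 0.12831033337512637 0.09188872801542215
[[0.5751069364186651, 0.10064779426884701], [0.5751030383187904, -0.025128801225045627], [0.485444801767686, -0.027442151773410833], [0.48896879667081283, 0.10546517983018397]] [0.5312 0.0384 0.04  ] ang y -0.7813428984514575 ang x -0.8160631025011882 w 0.1293539912097988 0.08790710453539939
C [[ 0.6746  0.1232  0.0564  0.0007]
 [ 0.6798 -0.0527  0.0554  0.0033]
 [ 0.7958 -0.0476  0.0543  0.0005]
 [ 0.7875  0.1283  0.0563  0.0008]]
[[0.6733541871093812, 0.12343265547664903], [0.6776762783570849, -0.05365752244033986], [0.7929395715597973, -0.04708503859739696], [0.7855104035898839, 0.1278316496556522]] [0.7324 0.0376 0.06  ] ang y 1.9120297547743266 ang x -177.2380013515109 w 0.17610148063265305 0.11384200313871422
[[0.6778107165182762, 0.12126772452036463], [0.6841827308782376, -0.05153368808998121], [0.799699568371445, -0.048021788437670666], [0.7900700578117312, 0.12707657082540622]] [0.7379 0.0372 0.06  ] ang y 2.633442802229308 ang x -177.65672765023507 w 0.17413378482458147 0.11398340222139271
[[0.6523 0.2735 0.04  ]
 [0.6623 0.2097 0.04  ]
 [0.5741 0.1908 0.04  ]
 [0.56   0.2547 0.04  ]] [0.6122 0.2322 0.04  ]
boss [[0.5273 0.0367 0.05  ]] [[0.5278 0.0368 0.048  0.0003]]
```

The close crops confirm the choice: the bossed 20-well block and the white cooler. The block centre is at about (0.528, 0.037), turned about -0.6°. The cooler face mid is at about (0.675, 0.035), turned about +2.3°, which leaves a gap of about 100 mm. Now I work out the approach.

```bash
cat >> h.py <<'E'
from scipy.spatial.transform import Rotation as Ro
def rel(pts,Rt=None,p0=None,R0=None):
    "print tool-axis shift & turn from pose to world points"
    o=get_obs(); R=Ro.from_rotvec(o['orientation']) if R0 is None else R0; p=o['tcp_pos'] if p0 is None else np.array(p0)
    if Rt is not None: print('turn',(R.inv()*Rt).as_rotvec().round(4))
    for q in pts: print(q,'->',R.inv().apply(np.array(q)-p).round(4))
E
python3 - <<'E'
from h import *
np.set_printoptions(precision=4,suppress=True)
o=get_obs();R=Ro.from_rotvec(o['orientation']).as_matrix();print(R)
for s in(1,-1):
    Rt=Ro.from_matrix(np.c_[[0,0,-1],[0,s,0],[s,0,0]]); print(s,(Ro.from_matrix(R).inv()*Rt).as_rotvec())
    rel([(.40,-.50,.23),(.46,-.2,.2),(.455,.085,.15),(.455,.085,.015)])
E
```

```text
[[-0.0004  0.219  -0.9757]
 [ 0.0013 -0.9757 -0.219 ]
 [-1.     -0.0014  0.0001]]
1 [-2.9208 -0.002   0.0003]
(0.4, -0.5, 0.23) -> [ 0.0007 -0.0991 -0.2808]
(0.46, -0.2, 0.2) -> [ 0.0311 -0.3786 -0.405 ]
(0.455, 0.085, 0.15) -> [ 0.0814 -0.6577 -0.4626]
(0.455, 0.085, 0.015) -> [ 0.2164 -0.6575 -0.4626]
-1 [0.2208 0.0002 0.0014]
(0.4, -0.5, 0.23) -> [ 0.0007 -0.0991 -0.2808]
(0.46, -0.2, 0.2) -> [ 0.0311 -0.3786 -0.405 ]
(0.455, 0.085, 0.15) -> [ 0.0814 -0.6577 -0.4626]
(0.455, 0.085, 0.015) -> [ 0.2164 -0.6575 -0.4626]
```

Request:
apply_moves(
  series="0.05 0 0 0 -0.02 -0.056 0; 0.1 0 0 0 -0.04 -0.112 0; 0.15 0 0 0 -0.06 -0.168 0; 0.2 0 0 0 -0.08 -0.225 0; 0.221 0 0.001 0 -0.1 -0.281 0; 0.221 0 0.001 0.005 -0.15 -0.306 0; 0.221 0 0.001 0.01 -0.205 -0.33 0; 0.221 0 0.001 0.015 -0.26 -0.355 0; 0.221 0 0.001 0.02 -0.315 -0.38 0; 0.221 0 0.001 0.03 -0.37 -0.405 0; 0.221 0 0.001 0.03 -0.378 -0.405 0; 0.221 0 0.001 0.03 -0.378 -0.405 0",
  force=60,
)

```text
clock: 1.65
tcp_pos: [0.46, -0.2012, 0.2013]
orientation: [2.22, -0.001, -2.221]
contact_force: [0.2, -0.9, -0.4]
grip_width: 0.0001
```

Request:
apply_moves(
  series="0 0 0 0 -0.06 0.005 0; 0 0 0 0 -0.12 0.005 0; 0 0 0 0.02 -0.175 0.005 0; 0 0 0 0.04 -0.23 0.005 0; 0 0 0 0.06 -0.285 0.005 0; 0 0 0 0.1 -0.305 0.005 0; 0 0 0 0.14 -0.305 0.005 0; 0 0 0 0.17 -0.305 0.005 0; 0 0 0 0.186 -0.305 0.005 0; 0 0 0 0.186 -0.305 0.005 0",
)

```text
clock: 2.9
tcp_pos: [0.4554, 0.1025, 0.0144]
orientation: [-2.22, 0.005, 2.223]
contact_force: [0.3, 0.7, -0.0]
grip_width: -0.0001
```

```bash
cat > snap.py <<'E'
import sys
from h import *
for n in ("top","scene"):
    f=grab_frame(n)
    if n=="top": cv2.imwrite(f"pics/{sys.argv[1]}t.png",cv2.resize(f[55:195,195:335],None,fx=4,fy=4,interpolation=cv2.INTER_CUBIC))
    else: cv2.imwrite(f"pics/{sys.argv[1]}s.png",cv2.resize(f[195:345,195:375],None,fx=4,fy=4,interpolation=cv2.INTER_CUBIC))
o=get_obs();print(o['clock'],o['tcp_pos'],o['contact_force'])
E
python3 snap.py p1
```

```text
3.0 [0.4563409  0.1033285  0.01576596] [0.05066556 0.3100108  0.5329139 ]
```

View pics/p1t.png

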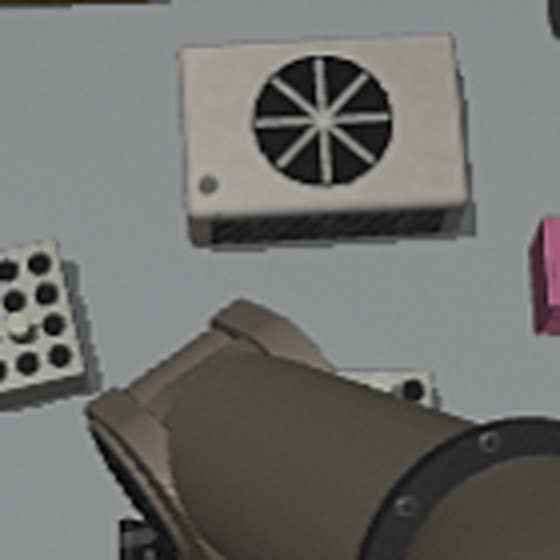

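View pics/p1s.png

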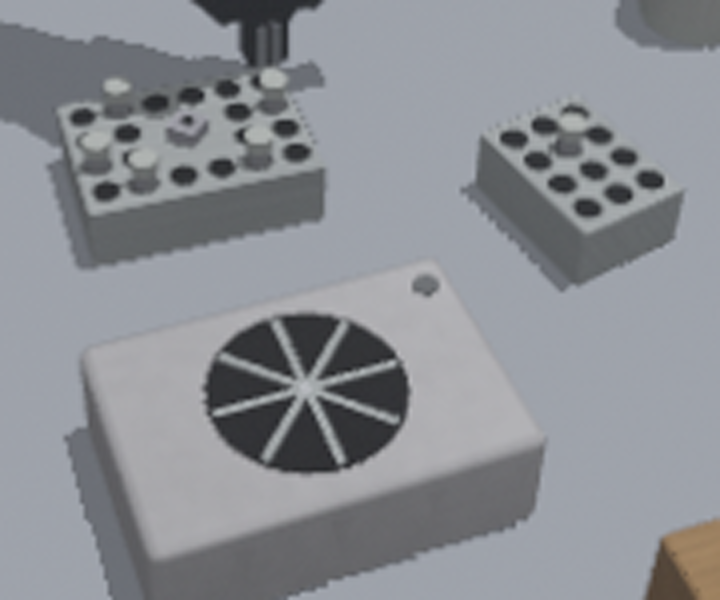

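The top view is blocked by the arm. The scene view shows the finger behind the rear left corner at crop (262,45), with the block not yet touched.

Request:
apply_moves(
  series="0 0 0 0 0 -0.007 0; 0 0 0 0 0 -0.013 0; 0 0 0 0 0 -0.016 0; 0 0 0 0 -0.001 -0.019 0; 0 0 0 0 -0.002 -0.022 0; 0 0 0 0 -0.003 -0.025 0; 0 0 0 0 -0.004 -0.028 0; 0 0 0 0 -0.005 -0.031 0; 0 0 0 0 -0.006 -0.034 0; 0 0 0 0 -0.007 -0.037 0; 0 0 0 0 -0.008 -0.04 0; 0 0 0 0 -0.009 -0.043 0",
)

```text
clock: 4.5
tcp_pos: [0.4986, 0.1126, 0.015]
orientation: [2.221, -0.002, -2.221]
contact_force: [-2.0, -0.9, -1.6]
grip_width: 0.0
```

```bash
python3 snap.py p2
```

```text
4.6 [0.49902657 0.1128026  0.01510599] [-0.21895991 -0.28966393 -1.70131538]
```

View pics/p2s.png

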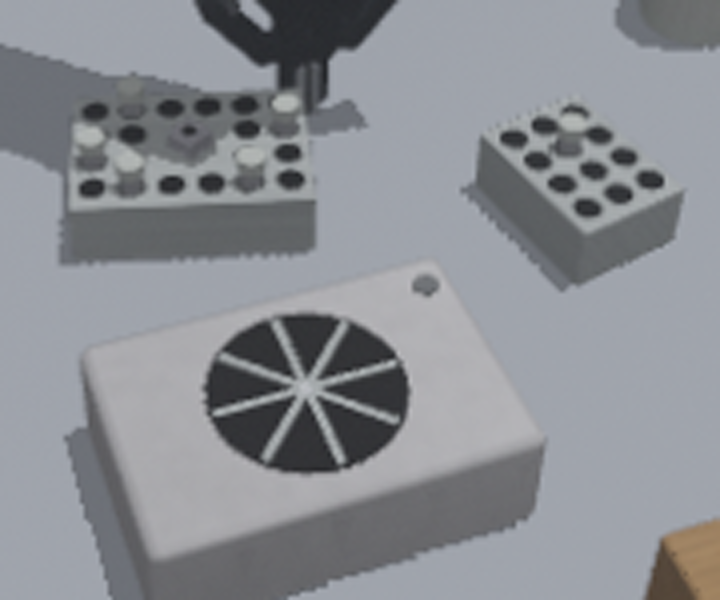

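```bash
cat > meas.py <<'E'
from h import *
import sys
np.set_printoptions(precision=4,suppress=True)
# args: FLu FLv FRu FRv (scene crop coords); cooler yaw 2.3
a=list(map(float,sys.argv[1:]))
cs=camera_info('scene'); s=lambda P:[(195+(u+.5)/4-.5,195+(v+.5)/4-.5) for u,v in P]
P=onz(cs,s([a[:2],a[2:4]]),.04)[:,:2]
P=P-np.array([.002,.0015])  # mean scene->top offset halves
v=P[0]-P[1]; th=np.arctan2(-v[0],v[1]); x=np.array([np.cos(th),np.sin(th)]);y=np.array([-x[1],x[0]])
c=P.mean(0)-.046*x
print('FL,FR',P,'w',np.linalg.norm(v),'yaw',np.degrees(th),'rel cooler',np.degrees(th)-2.3,'centre',c)
print('RL',c-.046*x+.065*y,'RR',c-.046*x-.065*y)
E
python3 meas.py 316 197 68 212;python3 meas.py 325 165 95 213
```

```text
FL,FR [[ 0.5953  0.0866]
 [ 0.5683 -0.04  ]] w 0.12947187576837474 yaw -12.068418034164345 rel cooler -14.368418034164346 centre [0.5368 0.033 ]
RL [0.5054 0.1061] RR [ 0.4783 -0.021 ]
FL,FR [[ 0.5731  0.0991]
 [ 0.5731 -0.0266]] w 0.12577659555429807 yaw -0.0017757252053955347 rel cooler -2.3017757252053954 centre [0.5271 0.0363]
RL [0.4811 0.1013] RR [ 0.4811 -0.0287]
```

Request:
apply_moves(
  series="0 0 0 0 0 -0.003 0; 0 0 0 0 0 -0.006 0; 0 0 0 0 -0.001 -0.009 0; 0 0 0 0 -0.002 -0.012 0; 0 0 0 0 -0.002 -0.012 0",
)

```text
clock: 5.22
tcp_pos: [0.511, 0.1145, 0.0151]
orientation: [2.222, -0.002, -2.22]
contact_force: [-1.1, -0.5, 0.1]
grip_width: 0.0002
```

```bash
python3 snap.py p3
```

```text
5.325 [0.51099061 0.11457617 0.01510215] [-1.53495184  0.1925967   0.66222198]
```

View pics/p3s.png

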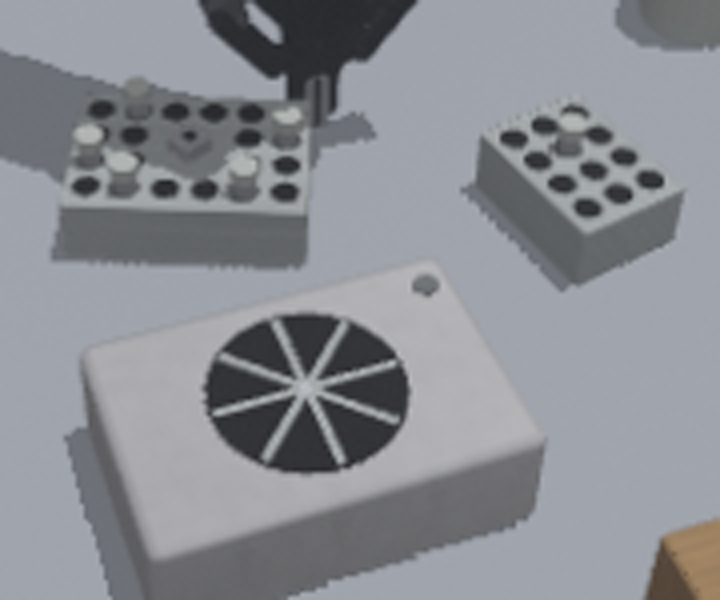

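```bash
python3 meas.py 308 210 59 209
```

```text
FL,FR [[ 0.6034  0.0796]
 [ 0.5647 -0.044 ]] w 0.12955184781301537 yaw -17.39546955750098 rel cooler -19.69546955750098 centre [0.5402 0.0315]
RL [0.5157 0.1073] RR [ 0.4768 -0.0167]
```

Left end is ahead by about 19° relative to the cooler (front corners at (308,210) and (59,209)). Next is the right corner.

Request:
apply_moves(
  series="0 0 0 0 0 0.02 0; 0 0 0 0 0.03 0.05 0; 0 0 0 0 0.07 0.064 0; 0 0 0 0 0.11 0.064 0; 0 0 0 0 0.125 0.062 0; 0 0 0 0 0.125 0.055 0; 0 0 0 0 0.125 0.049 0; 0 0 0 0 0.125 0.045 0; 0 0 0 0 0.126 0.041 0; 0 0 0 0 0.127 0.037 0; 0 0 0 0 0.128 0.033 0; 0 0 0 0 0.129 0.029 0",
)

```text
clock: 6.82
tcp_pos: [0.4789, -0.0152, 0.0146]
orientation: [2.215, -0.004, -2.226]
contact_force: [-7.1, -1.8, 3.7]
grip_width: 0.0002
```

```bash
python3 snap.py p4
```

```text
6.925 [ 0.47972787 -0.01534127  0.0146039 ] [-4.71521425 -2.99427355  1.0894463 ]
```

View pics/p4s.png

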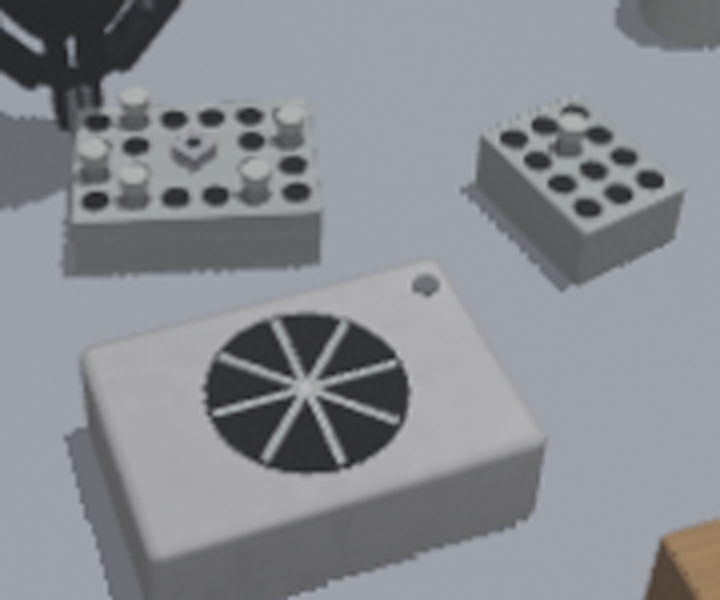

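```bash
python3 meas.py 322 208 70 223
```

```text
FL,FR [[ 0.6042  0.087 ]
 [ 0.5766 -0.0406]] w 0.13048849890962164 yaw -12.17382614315657 rel cooler -14.473826143156568 centre [0.5454 0.0329]
RL [0.5142 0.1061] RR [ 0.4868 -0.0209]
```

Request:
apply_moves(
  series="0 0 0 0 0.001 -0.003 0; 0 0 0 0 0.002 -0.006 0; 0 0 0 0 0.003 -0.009 0; 0 0 0 0 0.004 -0.012 0; 0 0 0 0 0.006 -0.015 0; 0 0 0 0 0.008 -0.018 0; 0 0 0 0 0.01 -0.021 0; 0 0 0 0 0.012 -0.024 0; 0 0 0 0 0.014 -0.027 0; 0 0 0 0 0.016 -0.03 0; 0 0 0 0 0.018 -0.033 0; 0 0 0 0 0.019 -0.036 0",
)

```text
clock: 8.43
tcp_pos: [0.5172, -0.0338, 0.0151]
orientation: [2.22, -0.002, -2.222]
contact_force: [-4.4, 1.3, 2.4]
grip_width: -0.0002
```

```bash
python3 snap.py p5
```

```text
8.525 [ 0.51755726 -0.03386916  0.01514863] [-0.84963747 -1.30087717 -0.39397655]
```

View pics/p5s.png

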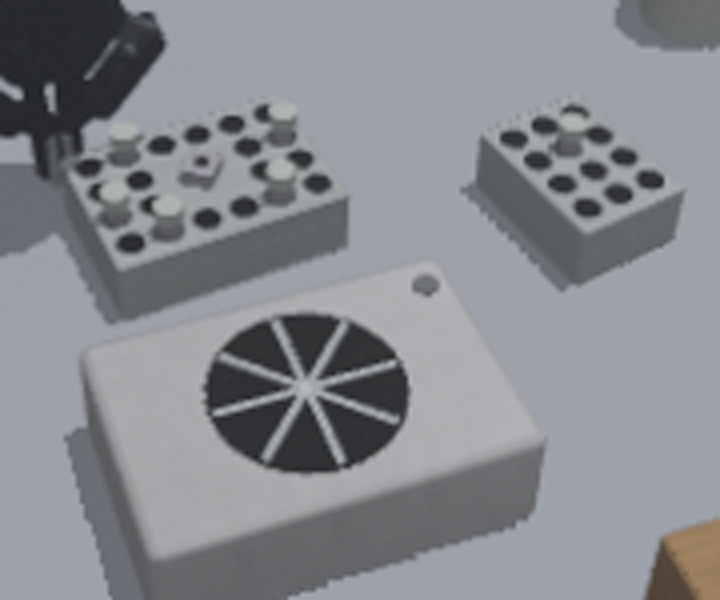

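```bash
python3 meas.py 348 194 121 266
```

```text
FL,FR [[ 0.5982  0.1034]
 [ 0.6143 -0.0221]] w 0.12652749487169254 yaw 7.340569413703336 rel cooler 5.040569413703336 centre [0.5606 0.0347]
RL [0.5067 0.0933] RR [ 0.5233 -0.0356]
```

Request:
apply_moves(
  series="0 0 0 0 0.001 -0.003 0; 0 0 0 0 0.003 -0.006 0; 0 0 0 0 0.005 -0.009 0; 0 0 0 0 0.007 -0.012 0; 0 0 0 0 0.008 -0.015 0; 0 0 0 0 0.009 -0.018 0; 0 0 0 0 0.01 -0.021 0; 0 0 0 0 0.01 -0.023 0; 0 0 0 0 0.01 -0.023 0",
)

```text
clock: 9.65
tcp_pos: [0.5406, -0.0437, 0.0152]
orientation: [2.222, -0.002, -2.221]
contact_force: [-1.4, -0.4, -1.0]
grip_width: -0.0001
```

```bash
python3 snap.py p6
```

```text
9.75 [ 0.54054851 -0.04369805  0.01520256] [-1.34725132 -0.37375591 -0.53095525]
```

View pics/p6s.png

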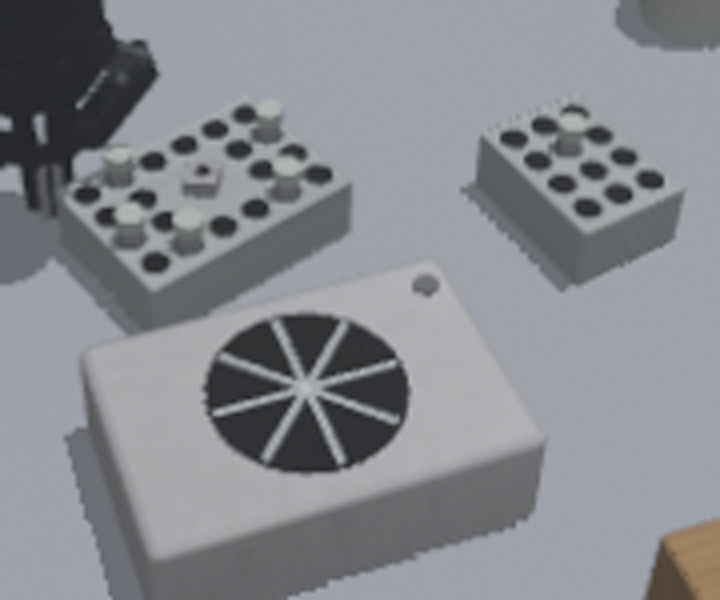

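```bash
python3 meas.py 353 184 151 288
```

```text
FL,FR [[ 0.5917  0.1084]
 [ 0.6333 -0.0113]] w 0.12677403536764953 yaw 19.160531312196486 rel cooler 16.860531312196485 centre [0.569  0.0335]
RL [0.5042 0.0798] RR [ 0.5469 -0.043 ]
```

Request:
apply_moves(
  series="0 0 0 0 0.001 -0.003 0; 0 0 0 0 0.001 -0.005 0; 0 0 0 0 0.001 -0.005 0",
)

```text
clock: 10.12
tcp_pos: [0.5456, -0.0444, 0.0152]
orientation: [2.222, -0.002, -2.22]
contact_force: [-2.3, -1.3, 0.4]
grip_width: 0.0001
```

Request:
apply_moves(
  series="0 0 0 0 0 0.03 0; 0 0 0 -0.02 -0.01 0.07 0; 0 0 0 -0.06 0 0.1 0; 0 0 0 -0.1 0.06 0.11 0; 0 0 0 -0.12 0.12 0.11 0; 0 0 0 -0.12 0.18 0.11 0; 0 0 0 -0.12 0.24 0.11 0; 0 0 0 -0.12 0.24 0.11 0",
)

```text
clock: 11.12
tcp_pos: [0.4353, -0.2898, 0.1361]
orientation: [-2.223, 0.013, 2.216]
contact_force: [-0.5, 0.9, -0.4]
grip_width: 0.0001
```

```bash
python3 snap.py p7
```

```text
11.225 [ 0.43578128 -0.28500187  0.13558892] [-0.18446992  0.59358867 -0.15125531]
```

View pics/p7s.png

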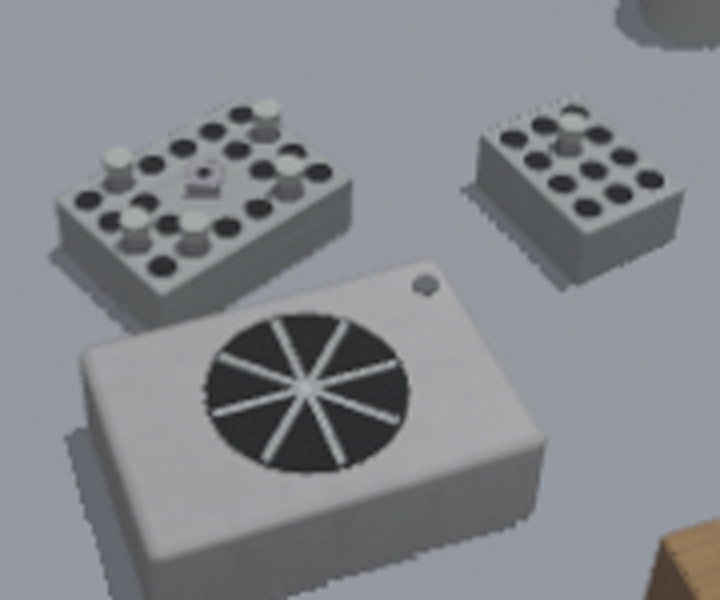

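View pics/p7t.png

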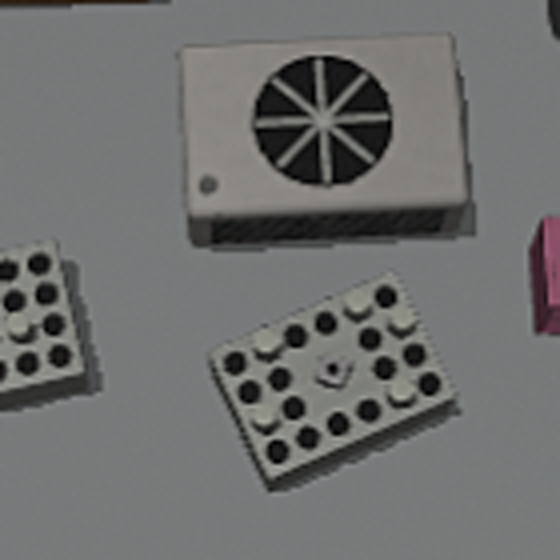

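```bash
cat > mt.py <<'E'
from h import *
import sys
np.set_printoptions(precision=4,suppress=True)
a=np.array(list(map(float,sys.argv[1:9]))).reshape(-1,2)
ct=camera_info('top'); t=lambda P:[(195+(u+.5)/4-.5,55+(v+.5)/4-.5) for u,v in P]
P=onz(ct,t(a),.04)[:,:2]; m=P.mean(0)
v=(P[0]+P[3]-P[1]-P[2])/2; w=(P[0]+P[1]-P[2]-P[3])/2
print(P,'c',m,'yaws',np.degrees(np.arctan2(-v[0],v[1])),np.degrees(np.arctan2(w[1],w[0])),np.linalg.norm(v),np.linalg.norm(w))
C=onz(ct,t([(190,217),(468,205),(452,34),(182,48)]),.06)[:,:2];v=(C[0]+C[3]-C[1]-C[2])/2; w=(C[2]+C[3]-C[0]-C[1])/2
print('cooler',C.mean(0),np.degrees(np.arctan2(-v[0],v[1])),np.degrees(np.arctan2(w[1],w[0])))
print('foot z0',onz(ct,t([(190,248),(470,236)]),0))
E
python3 mt.py 210 355 393 273 457 395 270 482; python3 meas.py 353 183 160 293
```

```text
[[ 0.5852  0.1109]
 [ 0.6385 -0.0059]
 [ 0.5577 -0.0438]
 [ 0.5028  0.0743]] c [0.571  0.0339] yaws 24.74683448949381 24.541608904045336 0.12926335428857133 0.08974787948059582
cooler [0.7312 0.0375] 2.491995568959774 2.5472775843163724
foot z0 [[ 0.6714  0.1239  0.    ]
 [ 0.6783 -0.0614  0.    ]]
FL,FR [[ 0.5909  0.1087]
 [ 0.6378 -0.0079]] w 0.12565178541190355 yaw 21.906762336445773 rel cooler 19.606762336445772 centre [0.5717 0.0332]
RL [0.5048 0.0764] RR [ 0.5533 -0.0442]
```

The top view with the arm clear shows block corners at (210,355), (393,273), (457,395) and (270,482). The right end is ahead by about 22° relative to the cooler, and the gap is big enough for another left swing.

Request:
apply_moves(
  series="0 0 0 0 -0.06 -0.01 0; 0 0 0 0 -0.12 -0.02 0; 0 0 0 0 -0.18 -0.02 0; 0 0 0 0.01 -0.24 -0.02 0; 0 0 0 0.03 -0.3 -0.02 0; 0 0 0 0.06 -0.345 -0.02 0; 0 0 0 0.1 -0.354 -0.02 0; 0 0 0 0.12 -0.354 -0.02 0; 0 0 0 0.12 -0.354 -0.035 0; 0 0 0 0.12 -0.354 -0.045 0; 0 0 0 0.12 -0.354 -0.053 0",
)

```text
clock: 12.6
tcp_pos: [0.4903, 0.07, 0.0162]
orientation: [-2.224, 0.001, 2.218]
contact_force: [0.1, 0.2, 0.2]
grip_width: -0.0006
```

Request:
apply_moves(
  series="0 0 0 0 -0.001 -0.003 0; 0 0 0 0 -0.002 -0.007 0; 0 0 0 0 -0.003 -0.011 0; 0 0 0 0 -0.004 -0.015 0; 0 0 0 0 -0.005 -0.019 0; 0 0 0 0 -0.007 -0.022 0; 0 0 0 0 -0.009 -0.025 0; 0 0 0 0 -0.011 -0.028 0; 0 0 0 0 -0.013 -0.031 0; 0 0 0 0 -0.015 -0.034 0; 0 0 0 0 -0.017 -0.037 0; 0 0 0 0 -0.019 -0.04 0",
)

```text
clock: 14.1
tcp_pos: [0.5283, 0.0887, 0.0148]
orientation: [2.221, -0.001, -2.221]
contact_force: [-3.3, 1.0, -1.4]
grip_width: -0.0002
```

```bash
python3 snap.py p8
```

```text
14.2 [0.52902273 0.08904224 0.01496863] [-1.04725258  1.61443271 -0.43929225]
```

View pics/p8s.png

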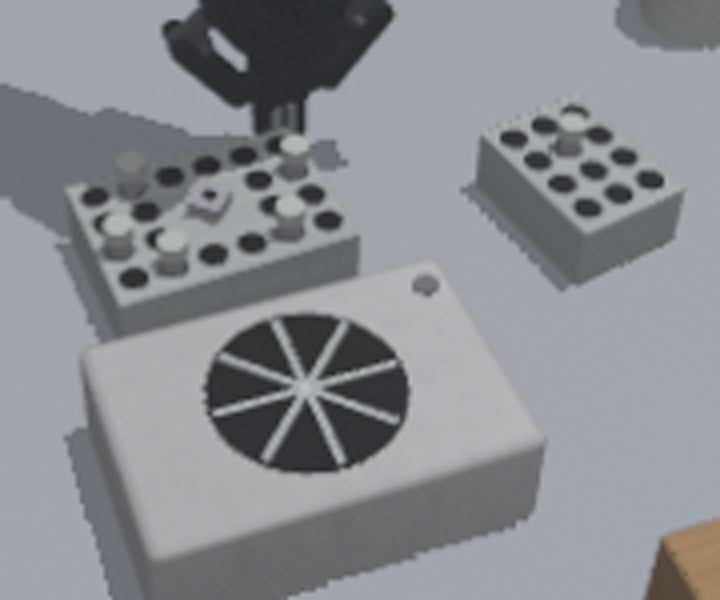

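```bash
python3 meas.py 359 233 120 302
```

```text
FL,FR [[ 0.6272  0.0991]
 [ 0.638  -0.028 ]] w 0.12753561225590015 yaw 4.856307698856567 rel cooler 2.5563076988565676 centre [0.5868 0.0316]
RL [0.5354 0.0925] RR [ 0.5464 -0.037 ]
```

Request:
apply_moves(
  series="0 0 0 0 -0.002 -0.003 0; 0 0 0 0 -0.004 -0.006 0; 0 0 0 0 -0.006 -0.009 0; 0 0 0 0 -0.008 -0.012 0; 0 0 0 0 -0.01 -0.015 0; 0 0 0 0 -0.012 -0.018 0; 0 0 0 0 -0.014 -0.021 0; 0 0 0 0 -0.016 -0.024 0; 0 0 0 0 -0.018 -0.026 0; 0 0 0 0 -0.018 -0.026 0",
)

```text
clock: 15.45
tcp_pos: [0.5547, 0.1072, 0.0151]
orientation: [2.222, -0.0, -2.22]
contact_force: [-1.9, -0.3, -0.1]
grip_width: -0.0004
```

```bash
python3 snap.py p9
```

```text
15.55 [0.55472826 0.10722166 0.01512674] [-1.78608417 -0.23780081 -0.473939  ]
```

View pics/p9s.png

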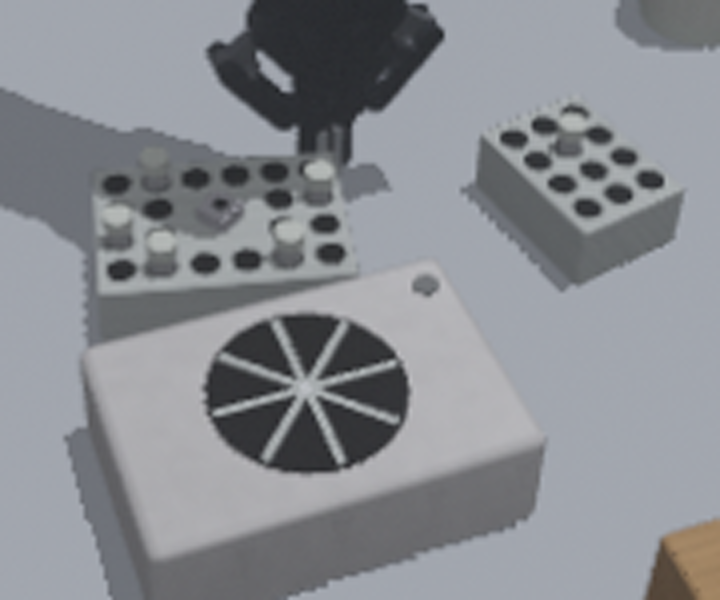

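View pics/p9t.png

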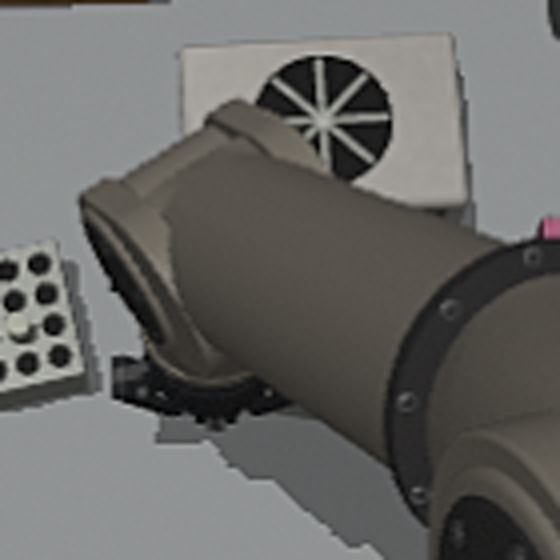

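```bash
python3 meas.py 356 271 97 294
```

```text
FL,FR [[ 0.652   0.0886]
 [ 0.6295 -0.0377]] w 0.1282665411696484 yaw -10.062160250825295 rel cooler -12.362160250825294 centre [0.5955 0.0335]
RL [0.5615 0.1056] RR [ 0.5388 -0.0224]
```

Request:
apply_moves(
  series="0 0 0 0 -0.001 -0.003 0; 0 0 0 0 -0.002 -0.006 0; 0 0 0 0 -0.003 -0.009 0; 0 0 0 0 -0.004 -0.012 0; 0 0 0 0 -0.004 -0.012 0",
)

```text
clock: 16.18
tcp_pos: [0.567, 0.1108, 0.0151]
orientation: [2.223, -0.001, -2.22]
contact_force: [-0.4, 1.3, 0.8]
grip_width: -0.0001
```

```bash
python3 snap.py p10
```

```text
16.275 [0.56698142 0.11083018 0.01510805] [-1.6194671   0.85302973 -0.17597562]
```

View pics/p10s.png

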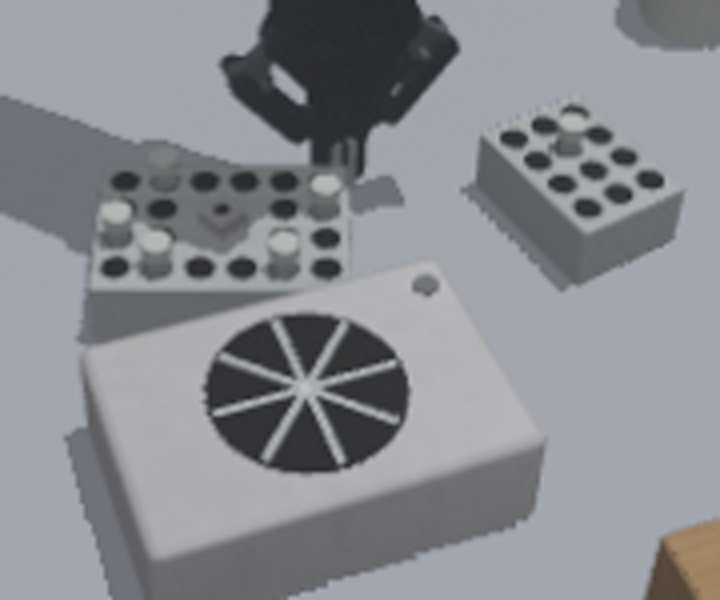

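```bash
python3 meas.py 349 285 88 291
```

```text
FL,FR [[ 0.6599  0.0822]
 [ 0.6263 -0.0415]] w 0.12813883700602252 yaw -15.20007825587841 rel cooler -17.50007825587841 centre [0.5987 0.0324]
RL [0.5714 0.1072] RR [ 0.5373 -0.0183]
```

Request:
apply_moves(
  series="0 0 0 0 0 -0.002 0; 0 0 0 0 -0.001 -0.004 0; 0 0 0 0 -0.001 -0.004 0",
)

```text
clock: 16.65
tcp_pos: [0.5705, 0.1117, 0.015]
orientation: [2.221, -0.001, -2.221]
contact_force: [-3.0, -0.1, 1.2]
grip_width: -0.0001
```

Request:
apply_moves(
  series="0 0 0 0 0 0.03 0; 0 0 0 -0.02 0.02 0.07 0; 0 0 0 -0.06 0.06 0.1 0; 0 0 0 -0.1 0.12 0.11 0; 0 0 0 -0.12 0.18 0.11 0; 0 0 0 -0.12 0.24 0.11 0; 0 0 0 -0.12 0.3 0.11 0; 0 0 0 -0.12 0.36 0.11 0; 0 0 0 -0.12 0.4 0.11 0; 0 0 0 -0.12 0.4 0.11 0",
)

```text
clock: 17.9
tcp_pos: [0.4599, -0.2935, 0.1357]
orientation: [-2.222, 0.013, 2.218]
contact_force: [0.1, -0.0, -0.1]
grip_width: 0.0001
```

```bash
python3 snap.py p11
```

```text
18.0 [ 0.46061737 -0.28863619  0.13549822] [ 1.46326483  0.24429094 -0.75153098]
```

View pics/p11t.png

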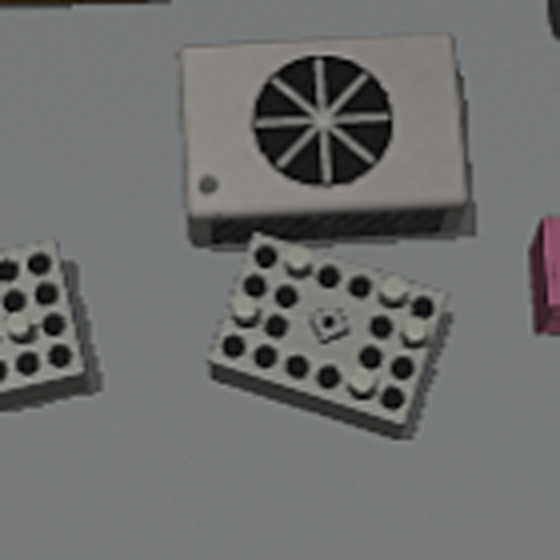

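```bash
python3 mt.py 254 234 446 292 405 425 211 364
```

```text
[[ 0.6655  0.0822]
 [ 0.6256 -0.0392]
 [ 0.5385 -0.0106]
 [ 0.5793  0.1103]] c [0.6022 0.0357] yaws -18.432750528498783 -18.116305129417423 0.12766602089983228 0.09115094132925038
cooler [0.7312 0.0375] 2.491995568959774 2.5472775843163724
foot z0 [[ 0.6714  0.1239  0.    ]
 [ 0.6783 -0.0614  0.    ]]
```

Left end ahead by about 21° relative to the cooler (top-view corners (254,234), (446,292), (405,425), (211,364)), with the front left corner about 7 mm short of the cooler. Next I push the right corner to bring it square.

Request:
apply_moves(
  series="0 0 0 0 -0.06 -0.01 0; 0 0 0 0 -0.12 -0.02 0; 0 0 0 0.02 -0.18 -0.03 0; 0 0 0 0.05 -0.24 -0.04 0; 0 0 0 0.09 -0.278 -0.045 0; 0 0 0 0.12 -0.282 -0.045 0; 0 0 0 0.12 -0.282 -0.05 0; 0 0 0 0.12 -0.282 -0.06 0; 0 0 0 0.12 -0.282 -0.06 0",
)

```text
clock: 19.12
tcp_pos: [0.5228, -0.0069, 0.0168]
orientation: [-2.226, 0.003, 2.216]
contact_force: [-0.0, 0.0, 0.0]
grip_width: 0.0001
```

Request:
apply_moves(
  series="0 0 0 0 0 -0.003 0; 0 0 0 0 0 -0.006 0; 0 0 0 0 0.001 -0.009 0; 0 0 0 0 0.003 -0.012 0; 0 0 0 0 0.005 -0.015 0; 0 0 0 0 0.007 -0.018 0; 0 0 0 0 0.009 -0.021 0; 0 0 0 0 0.011 -0.024 0; 0 0 0 0 0.013 -0.027 0; 0 0 0 0 0.015 -0.03 0; 0 0 0 0 0.017 -0.032 0; 0 0 0 0 0.017 -0.032 0",
)

```text
clock: 20.62
tcp_pos: [0.5531, -0.0234, 0.0153]
orientation: [2.223, -0.001, -2.22]
contact_force: [-1.2, 0.3, 0.5]
grip_width: -0.0001
```

```bash
python3 snap.py p12
```

```text
20.725 [ 0.55312142 -0.02330275  0.01546609] [ 0.02250409 -0.37463222  0.40741007]
```

View pics/p12s.png

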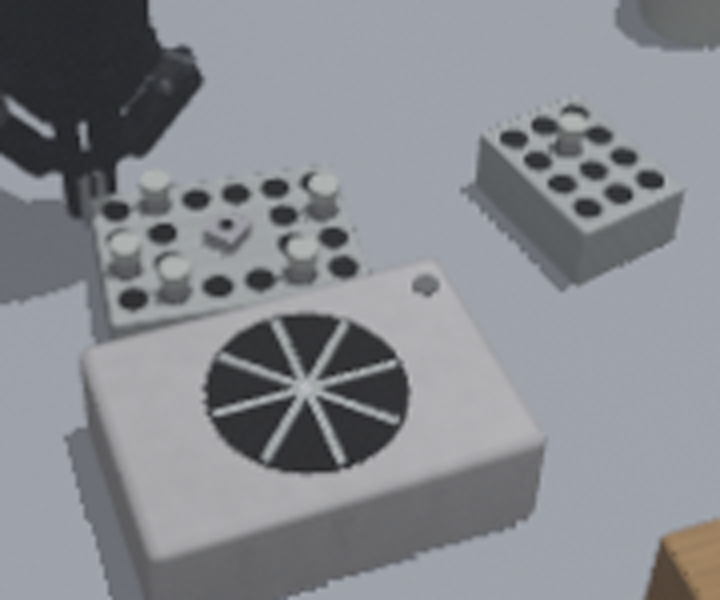

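View pics/p12t.png

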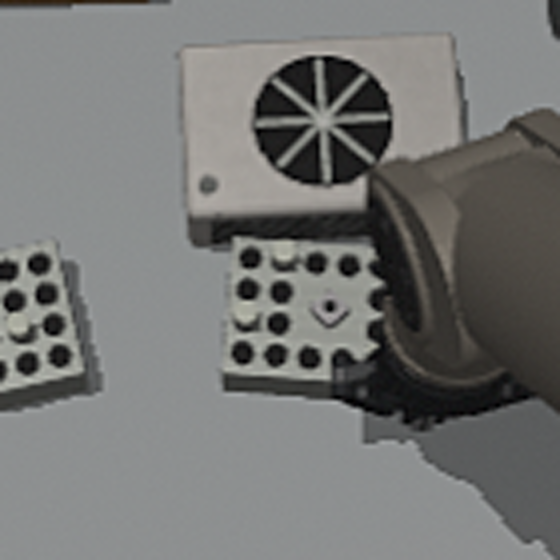

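Run:
```python
from h import *
ct=camera_info('top'); t=lambda P:[(195+(u+.5)/4-.5,55+(v+.5)/4-.5) for u,v in P]
P=onz(ct,t([(234,237),(222,375)]),.04); d=P[0]-P[1]; print(P,np.degrees(np.arctan2(d[1],d[0])))
W=onz(ct,t([(250,257),(243,352),(248,290),(242,352),(249,258),(349,265)]),.04);print(W,np.degrees(np.arctan2(*(W[0]-W[1])[1::-1])))
d=W[4]-W[5];print(np.degrees(np.arctan2(-d[0],d[1])))
print('boss',onz(ct,t([(330,306)]),.05))
```

```text
[[0.66360304 0.0949656  0.04      ]
 [0.5720393  0.10341708 0.04      ]] -5.273548614550875
[[0.65001963 0.08491838 0.04      ]
 [0.58696079 0.09007182 0.04      ]
 [0.62793944 0.0864487  0.04      ]
 [0.58696707 0.09070106 0.04      ]
 [0.64935358 0.08556272 0.04      ]
 [0.64408545 0.02200886 0.04      ]] -4.672077410466452
-4.738547865104581
boss [[0.61343139 0.03524577 0.05      ]]
```

Request:
apply_moves(
  series="0 0 0 0 0.002 -0.003 0; 0 0 0 0 0.004 -0.006 0; 0 0 0 0 0.006 -0.009 0; 0 0 0 0 0.008 -0.011 0; 0 0 0 0 0.009 -0.013 0; 0 0 0 0 0.009 -0.013 0",
)

```text
clock: 21.48
tcp_pos: [0.5655, -0.0328, 0.0151]
orientation: [2.221, -0.002, -2.221]
contact_force: [-1.1, 0.3, 0.3]
grip_width: -0.0002
```

```bash
python3 snap.py p13
```

```text
21.575 [ 0.56546341 -0.03269329  0.0150904 ] [-1.67698599  0.0657513  -0.56798195]
```

View pics/p13t.png

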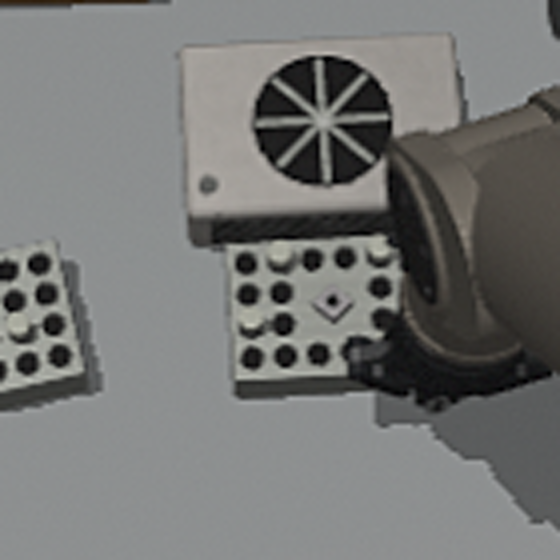

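Run:
```python
from h import *
ct=camera_info('top'); t=lambda P:[(195+(u+.5)/4-.5,55+(v+.5)/4-.5) for u,v in P]
W=onz(ct,t([(246,262),(252,356),(346,258)]),.04);d=W[0]-W[1];e=W[0]-W[2]
print(np.degrees(np.arctan2(d[1],d[0])),np.degrees(np.arctan2(-e[0],e[1])))
print('boss',onz(ct,t([(333,300)]),.05))
```

```text
2.809258554992197 1.9048265855872866
boss [[0.61736718 0.03327882 0.05      ]]
```

The block is now square: yaw about 2.4°, centre (0.617, 0.033). Last comes a centred push until it is flush.

Request:
apply_moves(
  series="0 0 0 0 0 0.015 0; -0.042 0 0 0 -0.01 0.022 0; -0.042 0 0 0 -0.04 0.022 0; -0.042 0 0 0 -0.065 0.022 0; -0.042 0 0 0 -0.065 0.015 0; -0.042 0 0 0 -0.065 0.008 0; -0.042 0 0 0 -0.065 0.005 0; -0.042 0 0 0 -0.065 0.003 0; -0.042 0 0 0 -0.0655 0.001 0; -0.042 0 0 0 -0.0655 -0.001 0; -0.042 0 0 0 -0.0655 -0.003 0",
)

```text
clock: 22.95
tcp_pos: [0.5652, 0.0325, 0.0144]
orientation: [2.193, 0.043, -2.206]
contact_force: [-6.8, -0.7, 3.7]
grip_width: 0.0002
```

```bash
python3 snap.py p14
```

```text
23.05 [0.5657264  0.03258119 0.014435  ] [-7.17576818 -0.42380679  2.88592232]
```

View pics/p14s.png

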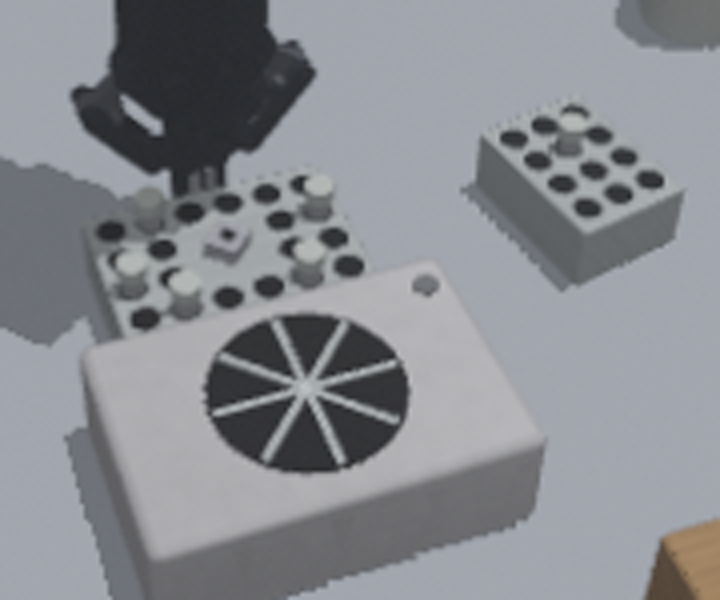

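Request:
apply_moves(
  series="0 0 0 0 0 -0.002 0; 0 0 0 0 0 -0.004 0; 0 0 0 0 0 -0.006 0; 0 0 0 0 0 -0.006 0",
)

```text
clock: 23.55
tcp_pos: [0.5717, 0.033, 0.0144]
orientation: [2.194, 0.044, -2.205]
contact_force: [-5.8, 0.2, 3.1]
grip_width: 0.0002
```

```bash
python3 snap.py p15
```

```text
23.65 [0.57174226 0.03300505 0.01440061] [-5.88411821  0.34343659  2.83800439]
```

View pics/p15t.png

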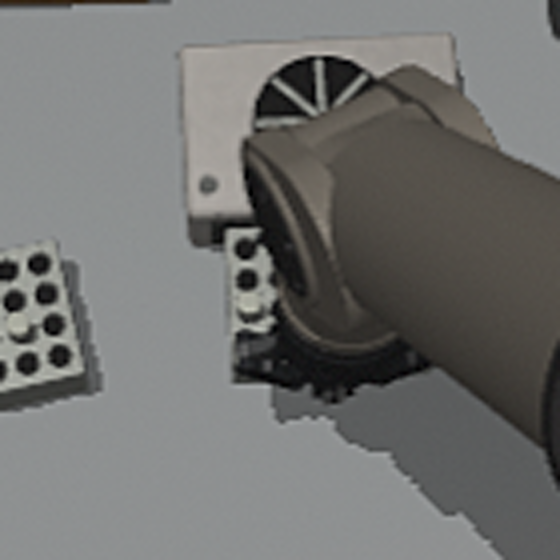

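Not at the wall yet; the force is still only friction. I'll continue in small steps.

Request:
apply_moves(
  series="0 0 0 0 0 -0.002 0; 0 0 0 0 0 -0.004 0; 0 0 0 0 0 -0.004 0",
)

```text
clock: 24.02
tcp_pos: [0.5734, 0.0329, 0.0141]
orientation: [2.189, 0.043, -2.209]
contact_force: [-11.4, -0.5, 7.4]
grip_width: -0.0001
```

Request:
apply_moves(
  series="0 0 0 0 0 -0.002 0; 0 0 0 0 0 -0.004 0; 0 0 0 0 0 -0.004 0",
)

```text
clock: 24.4
tcp_pos: [0.5735, 0.0326, 0.0133]
orientation: [2.18, 0.041, -2.216]
contact_force: [-21.5, -0.7, 13.7]
grip_width: -0.0
```

It has stopped and the force has risen to 21 N. I back off and check.

Request:
apply_moves(
  series="0 0 0 0 0 0.006 0; 0 0 0 0 0 0.03 0; 0 0 0 -0.03 0 0.07 0; 0 0 0 -0.1 0 0.1 0; 0 0 0 -0.12 0.05 0.11 0; 0 0 0 -0.12 0.11 0.11 0; 0 0 0 -0.12 0.17 0.11 0; 0 0 0 -0.12 0.23 0.11 0; 0 0 0 -0.12 0.29 0.11 0; 0 0 0 -0.12 0.32 0.11 0; 0 0 0 -0.12 0.32 0.11 0",
)

```text
clock: 25.78
tcp_pos: [0.4853, -0.2939, 0.1354]
orientation: [2.203, 0.038, -2.201]
contact_force: [-0.1, 0.2, -0.4]
grip_width: -0.0002
```

```bash
python3 snap.py p16
```

```text
25.875 [ 0.48588909 -0.28990109  0.13533836] [-0.16250469  0.28411463 -0.53357583]
```

View pics/p16t.png

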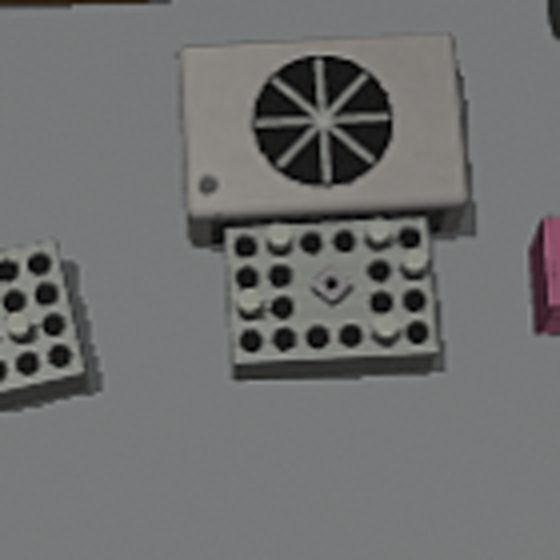

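View pics/p16s.png

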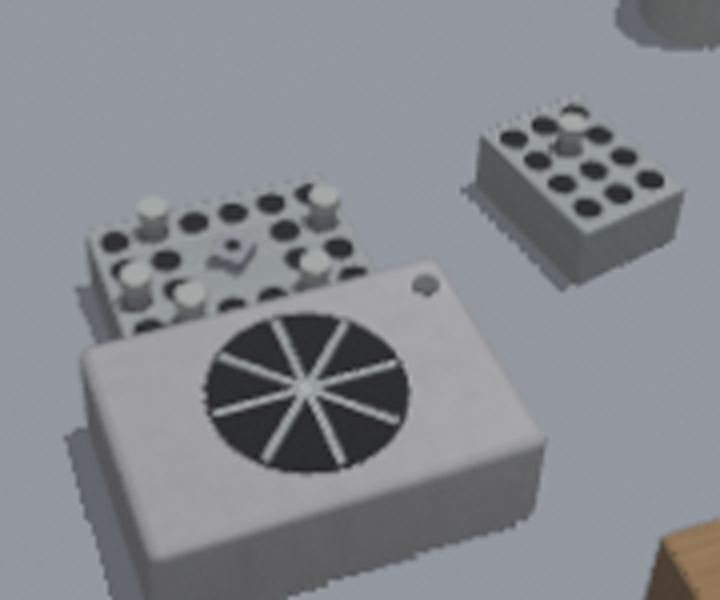

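```bash
cat > fin.py <<'E'
from h import *
np.set_printoptions(precision=4,suppress=True)
ct=camera_info('top'); f=cv2.cvtColor(grab_frame('top'),cv2.COLOR_BGR2GRAY)
o=[195,55]; g=cv2.resize(f[55:195,195:335],None,fx=4,fy=4,interpolation=cv2.INTER_CUBIC)
t=lambda P:[(195+(u+.5)/4-.5,55+(v+.5)/4-.5) for u,v in P]
n,l,s,c=cv2.connectedComponentsWithStats((g<70).astype(np.uint8))
W=lambda p:c[min((i for i in range(1,n) if 150<s[i][4]<900),key=lambda i:np.hypot(*(c[i]-p)))]
q=[W(p) for p in [(246,246),(251,341),(411,238),(417,332)]]
P=onz(ct,t(q),.04)[:,:2]; print(np.array(q),P)
a=lambda d:np.degrees(np.arctan2(d[1],d[0])); b=lambda d:np.degrees(np.arctan2(-d[0],d[1]))
print('x',a(P[0]-P[1]),a(P[2]-P[3]),'y',b(P[0]-P[2]),b(P[1]-P[3]),'centre',P.mean(0))
# cooler edge lines: bright/dark front top edge and sides (native pixels via crop)
def edge(cols,r0,r1):
    pts=[]
    for u in cols:
        col=g[r0:r1,u].astype(float); d=np.abs(np.diff(cv2.GaussianBlur(col[:,None],(1,5),0)[:,0])); k=d.argmax(); w=slice(max(k-4,0),k+5); pts.append((u,r0+.5+(np.arange(len(d))[w]*d[w]).sum()/d[w].sum()))
    return pts
for nm,e in(('back',edge(range(200,440,8),28,58)),('front',edge([*range(196,222,4),*range(440,462,4)],195,225))):
    Q=onz(ct,t(e),.06)[:,:2]; k=np.polyfit(Q[:,1],Q[:,0],1); r=Q[:,0]-np.polyval(k,Q[:,1]); print(nm,'yaw',np.degrees(np.arctan(-k[0])),'x at y=.035',np.polyval(k,.035),'rms',r.std())
E
python3 fin.py
```

```text
[[245.136  246.4427]
 [250.5681 340.6283]
 [408.8115 237.765 ]
 [416.7974 332.3237]] [[ 0.6572  0.0879]
 [ 0.5944  0.0852]
 [ 0.6622 -0.0167]
 [ 0.5989 -0.0198]]
x 2.4745474391936115 2.8513425265189447 y 2.733886008265781 2.4824004881052573 centre [0.6282 0.0342]
back yaw 2.680233364012373 x at y=.035 0.7878189774806793 rms 0.003562522048470105
front yaw 2.217206663925623 x at y=.035 0.6735910842991208 rms 0.0008228162002279925
```

Run:
```python
from h import *
o=get_obs();ci=camera_info('wrist');R=cv2.Rodrigues(ci['rvec'])[0];c=-R.T@ci['tvec'];T=Ro.from_rotvec(o['orientation'])
print('cam in tool',T.inv().apply(c-o['tcp_pos']),'cam z in tool',T.inv().apply(R[2]), 'cam in world',c,R[2],o['tcp_pos'])
```

```text
cam in tool [-0.14318837  0.00047494 -0.07319449] cam z in tool [ 0.95715877 -0.00189073  0.28955743] cam in world [ 0.55916818 -0.28636554  0.27861272] [-0.28893328 -0.01095477 -0.95728656] [ 0.48608673 -0.28910503  0.13539203]
```

Request:
apply_moves(
  series="0 0 0 0 -0.06 0 0; 0 0 0 0 -0.12 0 0; 0 0 0 0 -0.18 0 0; 0 0 0 0 -0.24 0 0; 0 0 0 0 -0.29 -0.01 0; 0 0 0 0 -0.317 -0.05 0; 0 0 0 0 -0.317 -0.1 0; 0 0 0 0.024 -0.317 -0.129 0; 0 0 0 0.024 -0.317 -0.129 0; 0 0 0 0.024 -0.317 -0.129 0",
)

```text
clock: 27.18
tcp_pos: [0.6002, 0.0329, 0.1111]
orientation: [2.198, 0.047, -2.2]
contact_force: [-1.2, 0.1, 0.5]
grip_width: -0.0001
```

Run:
```python
from h import *
import pickle
pickle.dump(camera_info('wrist'),open('w.pkl','wb'))
f=grab_frame('wrist');cv2.imwrite('pics/w1.png',f);cv2.imwrite('pics/w1b.png',cv2.resize(f,(800,600),interpolation=cv2.INTER_CUBIC))
```

```text
(no output)
```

View pics/w1b.png

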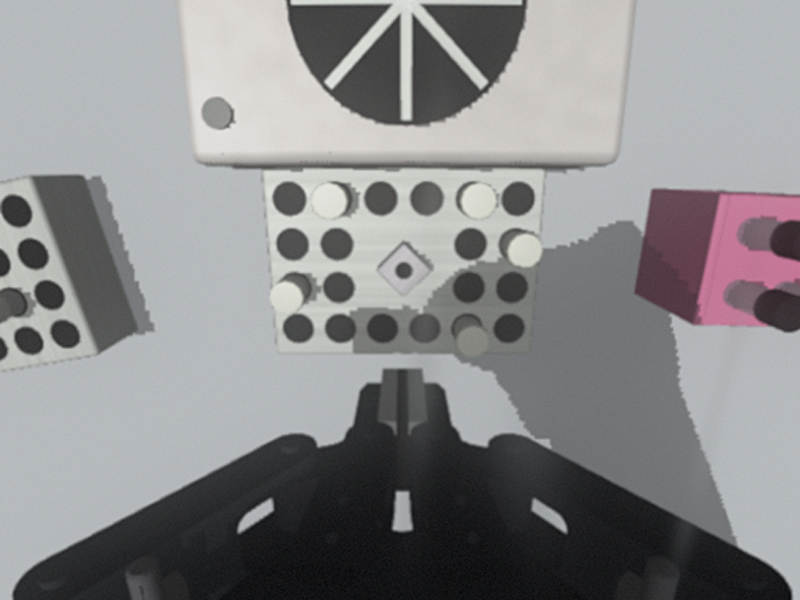

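Run:
```python
from h import *
import pickle
ci=pickle.load(open('w.pkl','rb'));f=cv2.imread('pics/w1.png')
cv2.imwrite('pics/w1c.png',cv2.resize(f[90:135,120:405],None,fx=2.8,fy=8,interpolation=cv2.INTER_CUBIC))
s=.64
F=onz(ci,np.array([(264,170.5),(545,170.5)])*s,.04); G=onz(ci,np.array([(205,163),(612,163)])*s,.06)
b=lambda d:np.degrees(np.arctan2(-d[0],d[1]))
print(F,b(F[0]-F[1]),'\n',G,b(G[0]-G[1]))
g=cv2.cvtColor(f,cv2.COLOR_BGR2GRAY)
for u in (175,190,210,230,250,270,290,310,325,340): print(u,g[98:116,u])
```

```text
[[ 0.67104091  0.09858498  0.04      ]
 [ 0.67669127 -0.02896906  0.04      ]] 2.536415473367831 
 [[ 0.67340191  0.11712277  0.06      ]
 [ 0.68085795 -0.0503605   0.06      ]] 2.549016862779739
175 [201 194 184 177 168 157 136 107  86  92 134 193 214 216 214 213 211 208]
190 [197 190 181 176 169 154 130 105  96 109 122 144 198 213 214 211 207 209]
210 [188 184 177 175 168 147 127 103  83 114 189 211 209 210 210 209 205 195]
230 [193 186 179 173 165 148 124  97  84  98 142 203 210 208 209 205 202 204]
250 [190 182 175 171 165 147 123 100  90 117 125 151 199 209 208 205 202 203]
270 [187 180 176 171 160 138 121  99  87 123 187 205 206 204 205 203 201 192]
290 [185 179 171 166 161 146 126 102  85 100 145 197 208 206 207 203 199 201]
310 [187 179 175 168 161 147 125 104  90 112 124 148 196 209 206 202 201 201]
325 [188 184 176 173 164 150 131 101  90 128 179 200 205 205 206 203 200 200]
340 [187 180 174 170 163 146 127 107  84 101 167 198 205 205 204 204 199 200]
```

View pics/w1c.png

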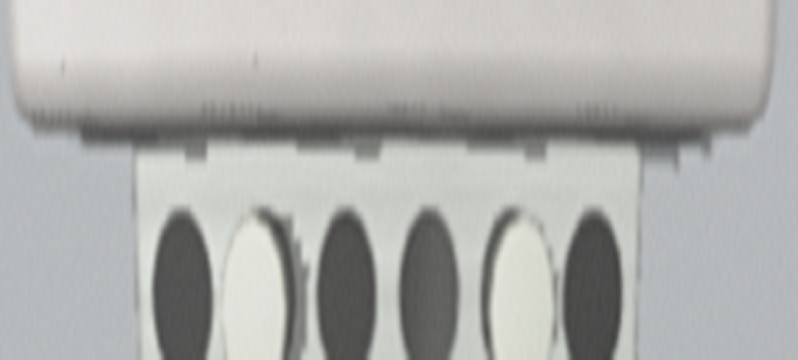

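Run:
```python
from h import *
ct=camera_info('top');t=lambda P:[(195+(u+.5)/4-.5,55+(v+.5)/4-.5) for u,v in P]
f0=cv2.imread('pics/top0.png').astype(int)
f1=cv2.imread('pics/p16t.png')
a=cv2.resize(cv2.imread('pics/top0.png')[55:195,195:335],None,fx=4,fy=4,interpolation=cv2.INTER_CUBIC)
print('small-block change',np.abs(a[235:410,0:100].astype(int)-f1[235:410,0:100]).mean())
print(get_obs()['contact_force'],get_obs()['clock']); print(hand_in())
```

```text
small-block change 0.8883809523809524
[ 1.13152621 -0.41459024  0.20530063] 27.225
the job is handed in; nothing more can be done
None
```

I walked the large block to the cooler with the shut fingers, pushing its rear corners in turn, and handed the job in at 27.2 s.

- **Swings relative to the cooler:** left end ahead about 19–20° (scene view only), right end ahead about 22°, then left end ahead about 21°. I then pushed the right corner until the block was square.
- **Final push:** I pushed at the middle of the rear face until the block stopped against the cooler, with the force rising to about 21 N.

**Last checks:**
- **Square and flush:** In the wrist view the seam is narrow and even along the whole block. The block's front edge and the cooler's edge differ by about 0.01° there.
- **Centring:** The block spans y from about -0.029 to 0.099 m. The cooler's front edge spans about -0.050 to 0.117 m, so nothing sticks out past either end.
- **Other things:** The small block has not moved in the top view, and the robot was touching nothing at hand-in.

**Disagreements:** The scene view read the right swing about 2–3° smaller than the top view (19.6° against about 22°). The top view put the cooler's angle at 2.2–2.7°, which fits the block's final 2.6°. The two cameras differ by up to about 6 mm on where the cooler stands, so I took the contact force and the even seam as proof of flushness.

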